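Load the test cartridge and hold it home against the sprung plunger

TASK

Lay the green-tailed test cartridge flat in the reader's channel, nose first, and swing the reader's cover shut over it. Only then push the cartridge on against the sprung plunger until its nose is hard against the steel stop, and finish while still holding it there, firmly but without forcing it (some 12 to 25 N in all): the job ends with the robot still pushing. Leave the red-tailed spent cartridge and the other things on the bench where they are.

Things in the scene. Friction and masses are not known exactly. Their poses are not given: they have to be found in the camera images.
- reader: Fixed bench reader: white base plate 64 mm wide, 14 mm high (x = -4 to 136 mm) carrying a channel and, at the far end, a grey housing with a red band (x = 78 to 134 mm, 60 mm wide, top 46 mm above the bench). Origin: at bench level under the middle of the channel's open mouth; x points along the channel into the reader, y to the left, z up.
- mouth (a point): Middle of the channel's mouth at floor level (reader x = 0, z = 14 mm). The open-topped channel runs from here to the steel stop at x = 70 mm, 35 mm wide between 6 mm walls whose tops are 34 mm above the bench; its last 10 mm at the mouth flare outwards.
- stop: Hard stop at the end of the channel: two steel shoulders left and right of the plunger. Origin: mid between them on their front face, on the channel floor (reader x = 70 mm, z = 14 mm). Axes as the reader's.
- plunger (a joint): Brass sprung plunger, 12 mm diameter, between the shoulders of the stop. 0 = fully out, 18 mm proud of the stop; grows (m) as it is pressed in along the reader's x; 0.018 when the cartridge meets the stop. Spring: 2.4 N to start moving, 6.4 N at 18 mm, and friction adds up to about 4 N; an arm that stops commanding a push is pushed back.
- plunger_tip (a point): Middle of the plunger's front face: reader x = 52 mm, 22 mm above the bench when fully out; moves with it.
- cover (a joint): Hinged grey cover, 62 mm from hinge to free edge, 46 mm wide, 4 mm thick, red strip at the free edge. 0 = shut, level over the channel; 1.57 = upright; 2.05 = leaning back over the housing, its limit. Starts open at 1.6 to 1.95. Stiff hinge: it stays where left above about 1.15 rad; below that it sinks shut by itself within about 2 s.
- cover_hinge (a point): Middle of the cover's hinge axis (parallel to the reader's y): reader x = 74 mm, 39 mm above the bench.
- cover_edge (a point): Middle of the cover's free edge, 62 mm from the hinge; moves with the cover. When shut it lies 12 mm inside the mouth.
- cartridge: The cartridge to load, loose, about 60 g: white front, blue label, green tail. 90 mm long (x), 30 wide (y), 16 high. Origin: centre of its underside; x from tail to nose, z up. Green from x = -45 to -11 mm, ending in an upright plate 30 mm high (x = -45 to -39). Grip it across its width at x = -22 mm: that part stays outside the channel.
- cartridge_nose (a point): Middle of the nose face of the green-tailed cartridge (its x = 45 mm), 8 mm above its underside.
- cartridge_tail (a point): Middle of the rear face of its tail plate (its x = -45 mm), 15 mm above its underside: push here. It stands 38 mm outside the mouth when the nose touches the plunger fully out, 20 mm outside with the nose on the stop.
- spent: Spent cartridge, the same size and shape but with a red tail; loose; leave it alone. Origin and axes as for the cartridge.
- reagent: Small amber bottle with white cap, 38 mm diameter, 62 mm high; leave it. Origin: centre of its underside.
- jar: Specimen jar with yellow cap, 52 mm diameter, 55 mm high; leave it. Origin: centre of its underside.
- tip_box: Box with yellow lid, 122 x 87 mm, 67 mm high; leave it. Origin: centre of its underside.
- marker_a: Green marker with a yellow end, 14 mm thick, 125 mm long along x (-42 to 83 mm), lying on the bench; leave it. Origin: on its underside, in the middle of the coloured part.
- marker_b: Blue marker with a yellow end, 14 mm thick, 125 mm long along x (-42 to 83 mm), lying on the bench; leave it. Origin: on its underside, in the middle of the coloured part.
Things that resemble listed ones, but are neither listed nor needed, are in the scene too. What is shaped like the reader but orange is not meant.

How it is judged:
By the outcome, as a careful person would: the job done as asked, in the order asked, and still so for the second after the job is handed in, while the arm keeps its last pose, push and grip.
It also fails if it takes over 67 s, if anything falls off the work surface, if the arm or the gripper's body presses on something with over 40 N, if the wrist force passes 120 N, or if a joint passes its speed limit or range.

ROBOT

A 6-joint arm with a two-finger parallel gripper is mounted at the origin on the work surface. World frame = base frame: x ahead of the robot, y to its left, z up, the work surface at z = 0. Lengths are in mm, angles in rad, forces in N, time in s.
With the tool pointing down it reaches from about 350 to 975 mm from the base axis. Payload 7.1 kg.
Tool frame: the origin (TCP) lies midway between the tips of the shut fingers; the grasp point (between the pads) lies 19 mm behind it (ctrl.grip_depth is the distance from the TCP to the grasp point, in mm); z points along the fingers, y is the line along which they close (so a half turn about z gives the same grasp; the last joint's range is limited). The gripper opens to 88 mm and grips with 3 to 60 N. Pads are 20 mm wide; open, the fingers measure 115 mm over their backs; the gripper's body (75 mm by 178 mm) begins 61 mm behind the grasp point.
Start: joints at [1.243, 0.423, 1.63, -0, 1.089, -0.019], TCP at [189.915, 595.43, 222.675] pointing down, gripper open.
Joint ranges: [-3, 3], [-0.9, 2.11], [0.09, 2.58], [-1.31, 4.45], [0.11, 2.69], [-2.54, 2.54]. Speed limits (rad/s): [2.39, 2.39, 3.01, 3.14, 3.14, 3.14].

INTERFACE

Orientations are given as a rotation vector (axis times angle).
In Python, from workcell import ctrl, cams gives the robot as it stands.
- The arm moves only by the tool move_arm, never from a script. Its argument "steps" is a list of rows, each a list of 3 entries, a list of its own where there are three numbers: the shift along the tool's x, y, z in units of 25 mm (1.0 is 25 mm), then the turn about the tool's z in units of 5 degrees (1.0 is 5 degrees), then the closure, from 0 (fully open) to 1 (shut). A call has 1 to 20 rows; each row shifts and turns the commanded pose from where the row before left it, along the tool's axes as they then stand; what a row does not reach is not made up. A row lasts 1/12 s, in which the tool goes at most 41.7 mm and 7.16 degrees, less where a joint would pass 70% of its speed; a pose out of reach is approached as far as the arm can. A call is refused whole if a number of a shift passes 1 or a number of a turn 1, either way. A call with a gripper value outside its range is refused whole. The fingers move at their own pace and stop on an object; the grip force is fixed at half the most. Time passes only in rows, so rows that do not move let the fingers close. It gives the time, the measured TCP pose, the force, the opening and the grip force at its end, in the units of the state.
- ctrl.get_obs(): the state, without advancing time (a new reading comes with each control period).
- cams.get_image(name): name is "scene" or "side" or "wrist"; returns a dict with "image" (420x560x3 uint8, red, green, blue), "camera_matrix" (3x3 intrinsics, pixels), "xyz" and "rotation" of the camera in the world; the wrist camera has in their place "mount" (4x4, takes a point from camera to tool coordinates, whose origin is the TCP and whose axes are the flange's). Camera axes: x right, y down, z forward; pixel columns grow to the right and rows downward; lengths in mm; the calibration is good to about 2 mm. A picture is of the moment at which its call begins: read the wrist's pose just before it. There is no depth.
- ctrl.close_job(): hands the job in; it is judged then, once.
Trained networks look in the newest picture that a camera, given by its name, has taken for a name from the list of things; names that differ only in an ending like _2 or _b are one class to them, and where a whole thing is asked for, a point or a joint stands for the part that bears it (a point fixed in the world has none). Each returns a list of dicts, best first, with "p" (0 to 1); they miss things now and then, are a little off and sometimes report something else, mostly with a low value. They report only what shows in the picture. A call takes as long as a camera call. They do not tell look-alikes from the thing itself.
- cams.boxes_of(camera, thing): "rect" ([centre column, centre row, width, height] in pixels, round what is visible of it).
- cams.cut_out(camera, thing): "pixels" (420x560 bool, what is visible of it) and "rect" ([centre column, centre row, width, height] in pixels, round what is visible of it).
The state is a dict: "t": time; "qpos": joint angles; "qvel": joint speeds; "joint_torque": joint torques, N m; "ee_pos": TCP position; "orientation": TCP orientation; "ft_force": force on the tool from outside, world axes, zero at the start; "moment": the same for the moment, N m; "width": finger opening in mm; "grasp_force": force on a finger pad.
Only numpy, scipy, OpenCV 4.12 (cv2) and the standard library are available. Lean on these libraries where they do the work, as an engineer would, in place of code of your own. Each camera call takes 0.05 s, during which the arm holds its last target. There are 200 camera calls.

## Working session

There is one attempt and no reset: what is moved stays moved. The work goes in short steps, Python scripts to look and compute and a tool call to move; the robot and the scene stay as the last step left them, time stands still between calls to the robot, and variables do not carry over. Pictures are saved under pics/ and viewed, at most 10 in all, crops included, and the job is handed in when it is done.

Besides the shell and the picture viewer there is one more tool, called after "Request:" as name(argument=value, ...) on one line, values as JSON. move_arm: Moves the arm, as the interface text tells. Its arguments: {"type":"object","properties":{"steps":{"type":"array"}},"required":["steps"]}

```bash
mkdir -p pics; ls
python3 - <<'E'
from workcell import ctrl,cams
import cv2,numpy as np
o=ctrl.get_obs();print({k:np.round(v,3).tolist() for k,v in o.items()},ctrl.grip_depth)
for n in['scene','side']:
    d=cams.get_image(n);cv2.imwrite(f'pics/{n}0.png',cv2.cvtColor(d['image'],cv2.COLOR_RGB2BGR))
    print(n,np.round(d['camera_matrix'],1).tolist(),np.round(d['xyz'],1),np.round(d['rotation'],3).tolist())
    for t in['reader','cartridge','spent','cover','stop','plunger']:
        print(t,[(round(float(b['p']),2),np.round(b['rect']).tolist()) for b in cams.boxes_of(n,t)][:5])
d=cams.get_image('wrist');cv2.imwrite('pics/wrist0.png',cv2.cvtColor(d['image'],cv2.COLOR_RGB2BGR));print(d['mount'],d['camera_matrix'])
E
```

```text
pics
{'t': 0.0, 'qpos': [1.243, 0.424, 1.631, 0.0, 1.089, -0.019], 'qvel': [-0.001, -0.001, 0.001, 0.0, 0.001, -0.0], 'joint_torque': [0.001, -54.463, -27.367, 0.064, 0.023, -0.0], 'ee_pos': [189.735, 594.926, 221.919], 'orientation': [-0.483, -3.104, 0.002], 'ft_force': [-0.59, 0.176, -1.071], 'moment': [0.018, 0.016, 0.037], 'grasp_force': 0.0, 'width': 87.825} 18.700000000000003
scene [[423.7, 0.0, 276.4], [0.0, 423.7, 204.3], [0.0, 0.0, 1.0]] [1131.9   21.3  778.8] [-1.877, -1.728, 0.65]
reader [(0.98, [182.0, 362.0, 45.0, 85.0]), (0.7, [298.0, 246.0, 38.0, 63.0]), (0.56, [324.0, 172.0, 44.0, 50.0])]
cartridge [(0.84, [132.0, 216.0, 19.0, 33.0])]
spent [(0.56, [199.0, 210.0, 30.0, 37.0])]
cover [(0.67, [303.0, 241.0, 26.0, 12.0]), (0.67, [323.0, 159.0, 23.0, 18.0])]
stop [(0.54, [299.0, 249.0, 41.0, 63.0])]
plunger []
side [[457.7, 0.0, 282.5], [0.0, 457.7, 211.3], [0.0, 0.0, 1.0]] [374.3 732.5 780. ] [-0.329, 2.796, -1.157]
reader [(0.86, [347.0, 294.0, 72.0, 43.0]), (0.8, [251.0, 235.0, 63.0, 52.0]), (0.72, [254.0, 239.0, 9.0, 3.0]), (0.67, [195.0, 162.0, 57.0, 26.0])]
cartridge [(0.72, [332.0, 154.0, 37.0, 16.0])]
spent [(0.91, [324.0, 191.0, 38.0, 21.0]), (0.39, [254.0, 240.0, 13.0, 9.0])]
cover [(0.88, [243.0, 225.0, 21.0, 34.0]), (0.78, [358.0, 286.0, 32.0, 22.0]), (0.54, [202.0, 154.0, 31.0, 11.0])]
stop []
plunger [(0.5, [255.0, 242.0, 10.0, 8.0])]
[[ 4.06572314e-04 -9.65025383e-01 -2.62156145e-01  7.16937520e+01]
 [ 9.99999912e-01  4.18281689e-04  1.11377548e-05  9.06679664e-02]
 [ 9.89068988e-05 -2.62156126e-01  9.65025469e-01 -1.61628514e+02]
 [ 0.00000000e+00  0.00000000e+00  0.00000000e+00  1.00000000e+00]] [[373.95225528   0.         276.5673821 ]
 [  0.         373.95225528 211.92447602]
 [  0.           0.           1.        ]]
```

View pics/scene0.png

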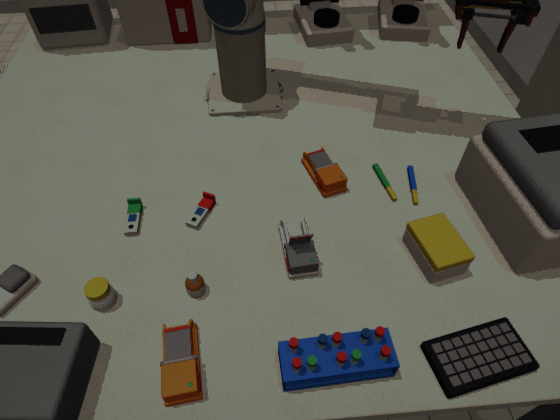

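View pics/side0.png

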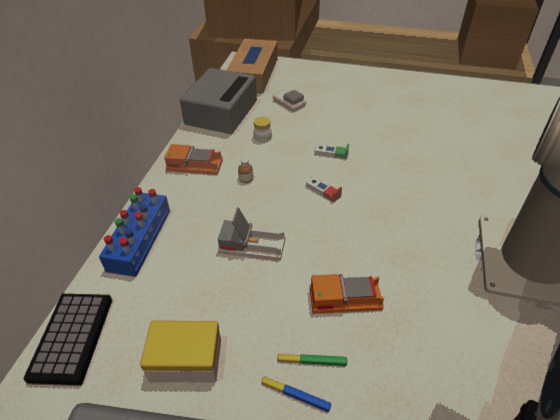

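Green-tailed candidates: scene (132,216) and side (332,151), which is the target with the green tail. The red-tailed spent one at (200,210) / (324,190) is not wanted, and the green marker at (384,180) is not either. The white-base reader is at scene (298,246) / side (251,238); the orange look-alikes at scene (324,172) and (182,362) are ruled out. Next I'll get rough positions.

```bash
cat > h.py <<'E'
from workcell import ctrl,cams
import cv2,numpy as np
from scipy.spatial.transform import Rotation as R
def cam(n):
    o=ctrl.get_obs() if n=='wrist' else None
    d=cams.get_image(n);K=np.array(d['camera_matrix'])
    if n=='wrist':
        T=np.eye(4);T[:3,:3]=R.from_rotvec(o['orientation']).as_matrix();T[:3,3]=o['ee_pos'];T=T@np.array(d['mount'])
        return d['image'],K,T[:3,:3],T[:3,3]
    return d['image'],K,R.from_rotvec(d['rotation']).as_matrix(),np.array(d['xyz'])
def ray(c,px,z):
    _,K,Rm,p=c
    v=np.c_[np.atleast_2d(px),np.ones(len(np.atleast_2d(px)))]@np.linalg.inv(K).T@Rm.T
    return p+v*((z-p[2])/v[:,2])[:,None]
def proj(c,X):
    _,K,Rm,p=c
    q=(np.atleast_2d(X)-p)@Rm@K.T
    return q[:,:2]/q[:,2:]
def save(c,f,crop=None,s=1):
    im=c[0]
    if crop: im=im[crop[1]:crop[3],crop[0]:crop[2]]
    cv2.imwrite(f,cv2.cvtColor(cv2.resize(im,None,fx=s,fy=s,interpolation=cv2.INTER_CUBIC),cv2.COLOR_RGB2BGR))
E
python3 - <<'E'
from h import *
c=cam('scene');s=cam('side')
print('cart tail/nose',ray(c,[[134,203],[132,230]],12).round(),ray(s,[[346,151],[317,151]],12).round())
print('spent',ray(c,[[209,199],[193,222]],12).round())
print('reader mouth L/R corner, far',ray(c,[[284,226],[310,222],[288,272],[318,270]],[34,34,20,20][0]).round())
print('reader side',ray(s,[[284,238],[281,254],[220,250]],14).round())
print('bottle',ray(c,[[196,285]],20).round(),'orange',ray(c,[[324,172],[182,362]],20).round())
a=s[0][205:275,200:310];b=c[0][180:300,110:340]
save(c,'pics/c1.png',(110,180,340,300),3)
E
```

```text
cart tail/nose [[ 442. -275.   12.]
 [ 524. -268.   12.]] [[ 446. -279.   12.]
 [ 523. -261.   12.]]
spent [[ 445.  -96.   12.]
 [ 513. -131.   12.]]
reader mouth L/R corner, far [[560.  76.  34.]
 [553. 135.  34.]
 [678.  73.  34.]
 [678. 135.  34.]]
reader side [[537.  70.  14.]
 [532. 117.  14.]
 [665. 136.  14.]]
bottle [[ 684. -115.   20.]] orange [[ 387.  193.   20.]
 [ 839. -133.   20.]]
```

View pics/c1.png

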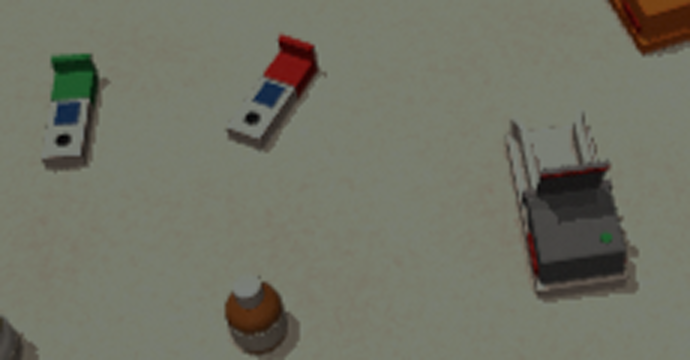

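The crop confirms the choice: green-tailed cartridge at about (132,216), and the white reader with its cover open at (298,246). I'm moving over the reader now for a wrist view.

Request:
move_arm(steps=[[[-0.8, -0.78, 0], 0, 0], [[-0.8, -0.78, 0], 0, 0], [[-0.8, -0.78, 0], 0, 0], [[-0.8, -0.78, 0], 0, 0], [[-0.8, -0.78, 0], 0, 0], [[-0.8, -0.78, 0], 0, 0], [[-0.8, -0.78, 0], 0, 0], [[-0.8, -0.78, 0], 0, 0], [[-0.8, -0.78, 0], 0, 0], [[-0.8, -0.78, 0], 0, 0], [[-0.8, -0.78, 0], 0, 0], [[-0.8, -0.78, 0], 0, 0], [[-0.8, -0.78, 0], 0, 0], [[-0.8, -0.78, 0], 0, 0], [[-0.8, -0.78, 0], 0, 0], [[-0.8, -0.78, 0], 0, 0], [[-1, -0.08, 0], 0, 0], [[-1, -0.08, 0], 0, 0], [[-1, -0.08, 0], 0, 0], [[-1, -0.08, 0], 0, 0]])

```text
t: 2.52
ee_pos: [494.0, 162.1, 222.9]
orientation: [0.484, 3.104, 0.0]
ft_force: [0.7, 0.7, 0.4]
width: 87.8
grasp_force: 0.0
```

Request:
move_arm(steps=[[[-1, -0.08, 0], 0, 0], [[-1, -0.08, 0], 0, 0], [[-1, -0.08, 0], 0, 0], [[-1, -0.08, 0], 0, 0], [[-1, -0.08, 0], 0, 0], [[-1, -0.08, 0], 0, 0], [[0, 0, 0], 1, 0], [[0, 0, 0], 1, 0], [[0, 0, 0], 1, 0], [[0, 0, 0], 1, 0], [[0, 0, 0], 1, 0], [[0, 0, 0], 1, 0], [[0, 0, 0], 1, 0], [[0, 0, 0], 1, 0], [[0, 0, 0], 1, 0], [[0, 0, 0], 1, 0], [[0, 0, 0], 1, 0], [[0, 0, 0], 1, 0], [[0, 0, 0], 1, 0], [[0, 0, 0], 1, 0]])

```text
t: 4.18
ee_pos: [632.0, 105.9, 222.7]
orientation: [2.181, 2.261, -0.0]
ft_force: [0.0, 0.0, -0.4]
width: 88.0
grasp_force: 0.0
```

Request:
move_arm(steps=[[[0, 0, 0], 1, 0], [[0, 0, 0], 1, 0], [[0, 0, 0], 1, 0], [[0, 0, 0], 1, 0], [[0, 0, 0], 1, 0], [[0, 0, 0], 1, 0], [[0, 0, 0], 1, 0], [[0, 0, 0], 1, 0], [[0, 0, 0], 1, 0], [[0, 0, 0], 1, 0], [[0, 0, 0], 1, 0], [[0, 0, 0], 1, 0], [[0, 0, 0], 1, 0], [[0, 0, 0], 1, 0], [[0, 0, 0], 1, 0], [[0, 0, 0], 1, 0], [[0, 0, 0], 1, 0], [[0, 0, 0], 0, 0]])

```text
t: 5.68
ee_pos: [632.1, 105.9, 222.7]
orientation: [3.136, 0.195, -0.0]
ft_force: [0.1, -0.3, -0.5]
width: 87.7
grasp_force: 0.0
```

Run:
```python
from h import *
import pickle
o=ctrl.get_obs();print(o['t'],o['ee_pos'],o['orientation'],o['qpos'])
c=cam('wrist');pickle.dump(c,open('wr.pkl','wb'));save(c,'pics/w1.png',None,1.4)
for t in['reader','cover','plunger']:print(t,[(round(float(b['p']),2),np.round(b['rect']).tolist()) for b in cams.boxes_of('wrist',t)][:4])
```

```text
5.6833 [632.0544064  105.87193179 222.66578822] [ 3.13551420e+00  1.95289681e-01 -9.28040887e-05] [1.47392731e-01 4.46315016e-01 1.59279560e+00 2.60162864e-06
 1.10254113e+00 1.59378229e+00]
reader [(0.97, [279.0, 210.0, 71.0, 144.0]), (0.85, [179.0, 370.0, 78.0, 99.0]), (0.67, [540.0, 40.0, 37.0, 76.0])]
cover [(0.67, [173.0, 405.0, 54.0, 31.0]), (0.64, [283.0, 205.0, 56.0, 19.0])]
plunger [(0.5, [280.0, 219.0, 9.0, 14.0])]
```

View pics/w1.png

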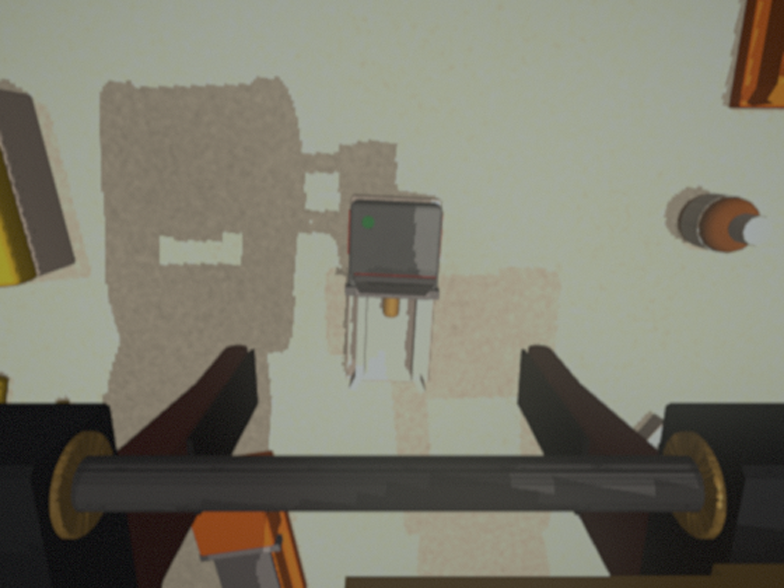

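Wrist view: reader housing top at (395,240), plunger tip at (391,317), mouth at (388,382) in the 1.4x picture. I'll zoom in to fit the pose.

Run:
```python
from h import *
import pickle
c=pickle.load(open('wr.pkl','rb'));save(c,'pics/w2.png',(230,130,335,285),3.8)
# warp plane z=34 metric is not needed
```

```text
(no output)
```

View pics/w2.png

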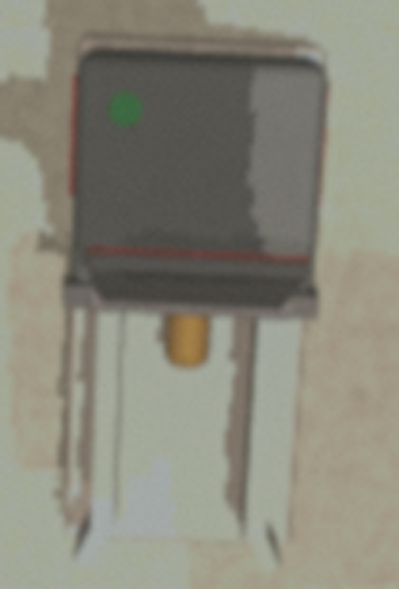

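```bash
cat > fit.py <<'E'
from h import *
import pickle
from scipy.optimize import least_squares
c=pickle.load(open('wr.pkl','rb'))
S=lambda p:np.array(p)/3.8+[230,130]
P=np.array([[134,30,46],[134,-30,46],[52,0,27]]);U=S([[80,53],[325,62],[187,366]])
def W(q,P):
    P=np.atleast_2d(P);a=q[2];return np.c_[q[0]+P[:,0]*np.cos(a)-P[:,1]*np.sin(a),q[1]+P[:,0]*np.sin(a)+P[:,1]*np.cos(a),P[:,2]]
r=least_squares(lambda q:(proj(c,W(q,P))-U).ravel(),[540,100,0.05]);q=r.x
if __name__=='__main__':
    print(q,np.degrees(q[2]),r.fun.round(2))
    for n,X in dict(basefrontL=(-4,32,14),basefrontR=(-4,-32,14),floorL0=(10,17.5,14),floorL60=(50,17.5,14),floorR10=(10,-17.5,14),topinL10=(10,17.5,34),topinR10=(10,-17.5,34),topoutL=(10,23.5,34),topoutR=(10,-23.5,34),mouthL=(0,17.5,34),hingeL=(74,23,41),baseBL=(136,32,14),baseBR=(136,-32,14),e0=(74+62*.0,0,101),e16=(74+62*np.sin(.2),0,39+62*np.cos(.2)),e19=(74+62*np.sin(.38),0,39+62*np.cos(.38))).items(): print(n,((proj(c,W(q,X))[0]-[230,130])*3.8).round())
E
python3 fit.py
```

```text
[5.40225855e+02 9.37827236e+01 8.49884764e-02] 4.869481004622918 [-1.32 -0.12  1.24  0.22  0.09 -0.05]
basefrontL [ 66. 537.]
basefrontR [292. 545.]
floorL0 [118. 493.]
floorL60 [123. 356.]
floorR10 [243. 497.]
topinL10 [115. 522.]
topinR10 [247. 526.]
topoutL [ 93. 521.]
topoutR [269. 527.]
mouthL [114. 556.]
hingeL [ 99. 295.]
baseBL [76. 33.]
baseBR [325.  43.]
e0 [194. 372.]
e16 [197. 313.]
e19 [199. 260.]
```

The fit agrees with the visible walls and base: mouth at (540.2, 93.8), yaw 4.9°, cover at about 1.95. Next is the cartridge.

Request:
move_arm(steps=[[[-0.43, 0.94, 0], 0, 0], [[-0.43, 0.94, 0], 0, 0], [[-0.43, 0.94, 0], 0, 0], [[-0.43, 0.94, 0], 0, 0], [[-0.43, 0.94, 0], 0, 0], [[-0.43, 0.94, 0], 0, 0], [[-0.43, 0.94, 0], 0, 0], [[-0.43, 0.94, 0], 0, 0], [[-0.43, 0.94, 0], 0, 0], [[-0.43, 0.94, 0], 0, 0], [[-0.43, 0.94, 0], 0, 0], [[-0.43, 0.94, 0], 0, 0], [[-0.43, 0.94, 0], 0, 0], [[-0.43, 0.94, 0], 0, 0], [[-0.43, 0.94, 0], 0, 0], [[0, 0, 0], 0, 0], [[0, 0, 0], 0, 0]])

```text
t: 7.3
ee_pos: [516.6, -265.1, 222.7]
orientation: [-3.135, -0.198, -0.0]
ft_force: [0.6, 0.1, 0.7]
width: 87.8
grasp_force: 0.0
```

Run:
```python
from h import *
import pickle
o=ctrl.get_obs();print(o['t'],o['ee_pos'],o['orientation'])
c=cam('wrist');pickle.dump(c,open('wc.pkl','wb'));save(c,'pics/w3.png',(210,110,360,270),3.6)
for t in['cartridge']:print(t,[(round(float(b['p']),2),np.round(b['rect']).tolist()) for b in cams.boxes_of('wrist',t)][:4])
```

```text
7.3 [ 516.60058096 -265.1441727   222.68982578] [-3.13520822e+00 -1.98134005e-01 -2.25746923e-04]
cartridge [(0.84, [281.0, 211.0, 39.0, 96.0])]
```

View pics/w3.png

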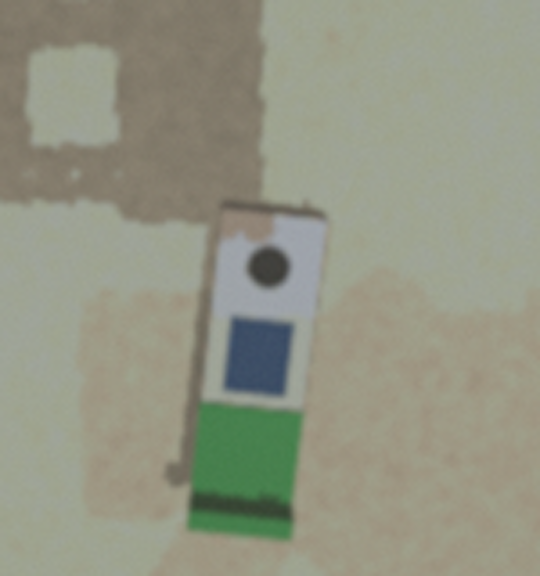

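The green tail lies at crop rows 404–540 and the nose at row 210, upright, no look-alike next to it. I'll fit its pose.

Run:
```python
from fit import *
c=pickle.load(open('wc.pkl','rb'))
U=np.array([[222,208],[326,215],[200,404],[303,411],[188,530],[292,540]])/3.6+[210,110]
P=np.array([[45,15,16],[45,-15,16],[-11,15,16],[-11,-15,16],[-45,15,30],[-45,-15,30]])
r=least_squares(lambda k:(proj(c,W(k,P))-U).ravel(),[484,-270,.1]);k=r.x
print(k,np.degrees(k[2]),r.fun.round(2))
o=ctrl.get_obs();M=R.from_rotvec(o['orientation']).as_matrix();yaw=np.degrees(np.arctan2(M[1,0],M[0,0]))
g=W(k,[-22,0,0])[0];d=M.T@(g-o['ee_pos']);print('yaw',yaw,'grip',g,'tool d units',d/25)
```

```text
[ 4.87952092e+02 -2.73400503e+02  2.55325393e-02] 1.4629067446346917 [-0.84 -0.31  0.4   0.79 -0.01 -0.78  0.38  0.1  -0.19  0.09  0.27  0.09]
yaw 7.342549997306239 grip [ 465.95926245 -273.96215753    0.        ] tool d units [-2.07891175  0.15170187  8.90404067]
```

Request:
move_arm(steps=[[[-0.7, 0.05, 0.5], 0, 0], [[-0.7, 0.05, 0.6], 0, 0], [[-0.68, 0.05, 0.6], 0, 0], [[0, 0, 1], 0.6, 0], [[0, 0, 1], 0.6, 0], [[0, 0, 1], 0, 0], [[0, 0, 1], 0, 0], [[0, 0, 1], 0, 0], [[0, 0, 1], 0, 0], [[0, 0, 0.6], 0, 0], [[0, 0, 0.4], 0, 0], [[0, 0, 0], 0, 0], [[0, 0, 0], 0, 0]])

```text
t: 8.48
ee_pos: [466.2, -273.9, 5.2]
orientation: [-3.141, -0.038, 0.001]
ft_force: [0.5, -0.3, 0.3]
width: 87.9
grasp_force: 0.0
```

Run:
```python
from h import *
import pickle
c=cam('wrist');pickle.dump(c,open('wg.pkl','wb'))
o=ctrl.get_obs();M=R.from_rotvec(o['orientation']).as_matrix();print(np.degrees(np.arctan2(M[1,0],M[0,0])),M.T@(np.array([465.96,-273.96,5])-o['ee_pos'])/25)
save(c,'pics/w4.png',None,1.4)
```

```text
1.3592057537283269 [-0.02558284 -0.01832155  0.03492615]
```

View pics/w4.png

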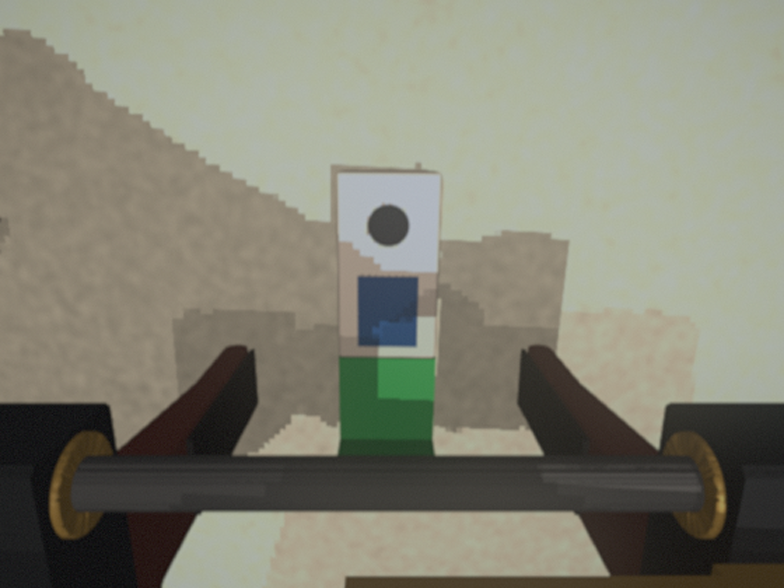

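The cartridge is centred between the open fingers (columns 340–440, fingers at 256 and 520). Now grip and lift.

Request:
move_arm(steps=[[[0, 0, 0], 0, 1], [[0, 0, 0], 0, 1], [[0, 0, 0], 0, 1], [[0, 0, 0], 0, 1], [[0, 0, 0], 0, 1], [[0, 0, 0], 0, 1], [[0, 0, 0], 0, 1], [[0, 0, 0], 0, 1], [[0, 0, 0], 0, 1], [[0, 0, -0.3], 0, 1], [[0, 0, -0.7], 0, 1], [[0, 0, -1], 0, 1], [[0, 0, -1], 0, 1], [[0, 0, -1], 0, 1], [[0, 0, 0], 0, 1], [[0, 0, 0], 0, 1]])

```text
t: 9.87
ee_pos: [466.7, -275.1, 106.8]
orientation: [3.14, 0.036, 0.004]
ft_force: [0.7, 0.2, -0.8]
width: 29.9
grasp_force: 30.0
```

Run:
```python
from fit import *
c=cam('wrist');pickle.dump(c,open('wg2.pkl','wb'));g=pickle.load(open('wg.pkl','rb'))
def white(c):
    h=cv2.cvtColor(c[0],cv2.COLOR_RGB2HSV)
    m=cv2.inRange(h,(50,80,40),(85,255,255));m[:230]=0;m[:,:200]=0;m[:,350:]=0
    b=cv2.inRange(h,(100,90,40),(125,255,255));b[:150]=0;b[:,:200]=0;b[:,350:]=0
    out=[]
    for k in(m,b):
        ys,xs=np.nonzero(k);out+=[[xs.min(),xs.max(),ys.min(),ys.max(),len(xs)],cv2.minAreaRect(np.c_[xs,ys].astype(np.float32))]
    return out
for a in(g,c):print(white(a))
o=ctrl.get_obs();M=R.from_rotvec(o['orientation']).as_matrix();yaw=np.arctan2(M[1,0],M[0,0]);print(np.degrees(yaw),o['ee_pos'],o['width'],o['grasp_force'])
# hover pose: nose at reader x=-20 ; TCP at cart x=-22 => TCP reader x = nose-67
for rx in(-87,-17):
  t=W(q,[rx,0,60])[0];print(rx,t,M.T@(t-o['ee_pos'])/25)
save(c,'pics/w5.png',None,1.4)
```

```text
[[np.int64(243), np.int64(310), np.int64(256), np.int64(324), 4537], ((276.5, 290.0), (66.99998474121094, 67.99998474121094), -0.0), [np.int64(257), np.int64(296), np.int64(199), np.int64(246), 1838], ((276.5, 222.5), (47.0, 39.0), 90.0)]
[[np.int64(242), np.int64(311), np.int64(254), np.int64(324), 4753], ((276.5, 289.0), (70.0, 69.0), 90.0), [np.int64(257), np.int64(296), np.int64(197), np.int64(244), 1638], ((276.5, 220.5), (47.0, 39.0), 90.0)]
1.3094448734387583 [ 465.80852685 -274.53728149  105.50705329] 29.46796999677894 29.99150186777115
-87 [453.53986791  86.39762415  60.        ] [ -0.16181852 -14.44562509   1.81394576]
-17 [523.2872136  92.3396582  60.       ] [  2.63277773 -14.61949009   1.8155989 ]
```

Request:
move_arm(steps=[[[0, 0, 0], -0.71, 1], [[0.06, -0.9, 0], 0, 1], [[0.06, -0.9, 0], 0, 1], [[0.06, -0.9, 0], 0, 1], [[0.06, -0.9, 0], 0, 1], [[0.06, -0.9, 0], 0, 1], [[0.06, -0.9, 0], 0, 1], [[0.06, -0.9, 0], 0, 1], [[0.06, -0.9, 0], 0, 1], [[0.06, -0.9, 0], 0, 1], [[0.06, -0.9, 0], 0, 1], [[0.06, -0.9, 0], 0, 1], [[0.06, -0.9, 0], 0, 1], [[0.06, -0.9, 0], 0, 1], [[0.06, -0.9, 0.4], 0, 1], [[0.06, -0.9, 0.7], 0, 1], [[0.04, -0.92, 0.7], 0, 1], [[0, 0, 0], 0, 1], [[0, 0, 0], 0, 1], [[0, 0, 0], 0, 1]])

```text
t: 11.58
ee_pos: [458.1, 86.3, 59.6]
orientation: [3.138, 0.134, -0.003]
ft_force: [-1.1, 0.4, -0.9]
width: 29.6
grasp_force: 30.0
```

```bash
cat > st.py <<'E'
from fit import *
o=ctrl.get_obs();M=R.from_rotvec(o['orientation']).as_matrix()
d=o['ee_pos']-np.array([q[0],q[1],0]);a=q[2]
print('t',o['t'],'yaw err deg',np.degrees(np.arctan2(M[1,0],M[0,0])-a).round(2),'TCP in reader',np.round([d[0]*np.cos(a)+d[1]*np.sin(a),-d[0]*np.sin(a)+d[1]*np.cos(a),d[2]],1),'F',np.round(o['ft_force'],1),'w',round(o['width'],1))
E
python3 - <<'E'
import st
from h import *
c=cam('wrist');save(c,'pics/w6.png',None,1.4)
E
```

```text
t 11.5833 yaw err deg 0.02 TCP in reader [-82.5  -0.5  59.6] F [-1.1  0.4 -0.9] w 29.6
```

View pics/w6.png

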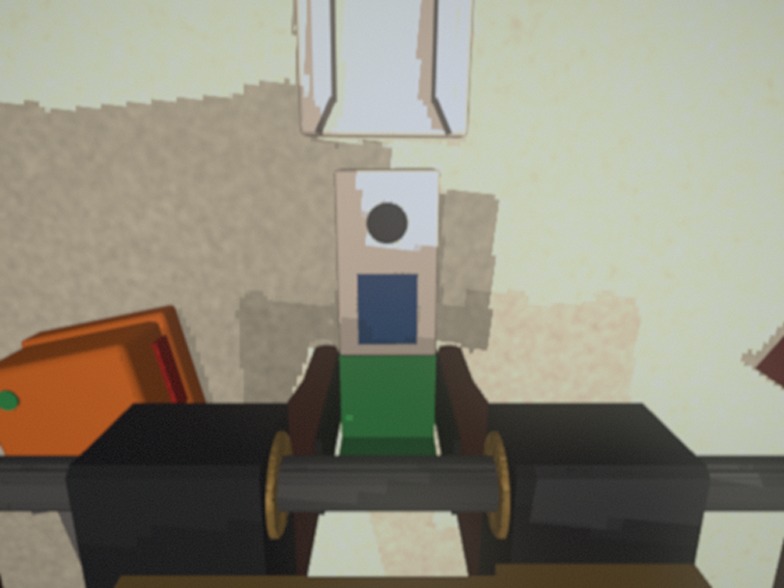

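The view shows the cartridge nose in line with the mouth (cartridge centre column 387, channel centre about 385, roughly 1 mm to the left). I'll correct that, lower, and slide in.

Request:
move_arm(steps=[[[0, -0.03, 0.5], 0, 1], [[0, 0, 0.6], 0, 1], [[0, 0, 0.45], 0, 1], [[0, 0, 0], 0, 1], [[0.25, 0, 0], 0, 1], [[0.25, 0, 0], 0, 1], [[0.25, 0, 0], 0, 1], [[0.25, 0, 0], 0, 1], [[0.25, 0, 0], 0, 1], [[0, 0, 0], 0, 1], [[0, 0, 0], 0, 1]])

```text
t: 12.55
ee_pos: [490.3, 90.1, 21.6]
orientation: [-3.139, -0.133, -0.001]
ft_force: [-0.1, -0.2, -0.0]
width: 30.0
grasp_force: 30.0
```

```bash
python3 st.py
```

```text
t 12.55 yaw err deg -0.01 TCP in reader [-50.    0.6  21.6] F [-0.1 -0.2 -0. ] w 30.0
```

Request:
move_arm(steps=[[[0.25, 0, 0], 0, 1], [[0.25, 0, 0], 0, 1], [[0.25, 0, 0], 0, 1], [[0.25, 0, 0], 0, 1], [[0.24, 0, 0], 0, 1], [[0, 0, 0.05], 0, 1], [[0, 0, 0.02], 0, 1], [[0, 0, 0], 0, 1], [[0, 0, 0], 0, 1]])

```text
t: 13.3
ee_pos: [520.2, 92.6, 19.5]
orientation: [3.139, 0.133, -0.001]
ft_force: [-0.1, -0.1, -1.3]
width: 29.8
grasp_force: 30.0
```

Run:
```python
import st
from h import *
c=cam('wrist');save(c,'pics/w7.png',None,1.4)
```

```text
t 13.3 yaw err deg -0.01 TCP in reader [-20.1   0.5  19.5] F [-0.1 -0.1 -1.3] w 29.8
```

View pics/w7.png

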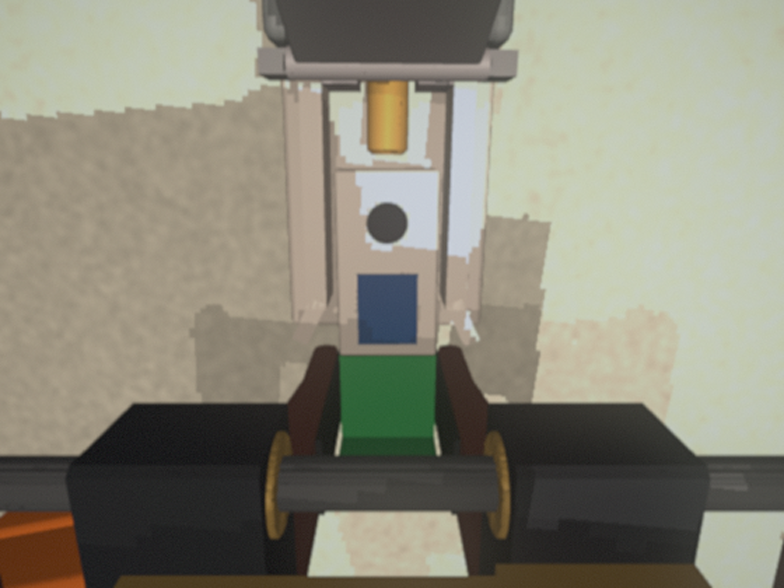

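The cartridge sits centred in the channel, nose (row 168) just short of the plunger tip (row 152). Release, rise, and go behind the cover.

Request:
move_arm(steps=[[[0, 0, 0], 0, 0], [[0, 0, 0], 0, 0], [[0, 0, 0], 0, 0], [[0, 0, 0], 0, 0], [[0, 0, 0], 0, 0], [[0, 0, -0.4], 0, 0], [[0, 0, -1], 0, 0], [[0, 0, -1], 0, 0], [[0, 0, -1], 0, 0.3], [[0, 0, -1], 0, 1], [[1, 0, 0], 0, 1], [[1, 0, 0], 0, 1], [[1, 0, 0], 0, 1], [[1, 0, 0], 0, 1], [[1, 0, 0], 0, 1], [[0.7, 0, 0], 0, 1], [[0, 0, 0], 0, 1], [[0, 0, 0], 0, 1], [[0, 0, 0], 0, 1], [[0, 0, 0], 0, 1]])

```text
t: 15.02
ee_pos: [661.3, 104.6, 129.7]
orientation: [3.139, 0.133, -0.002]
ft_force: [-1.0, -0.6, -0.7]
width: 6.3
grasp_force: 0.0
```

```bash
python3 st.py
```

```text
t 15.0167 yaw err deg -0.01 TCP in reader [121.6   0.5 129.7] F [-1.  -0.6 -0.7] w 6.3
```

Request:
move_arm(steps=[[[0, 0, 0.7], 0, 1], [[0, 0, 0.8], 0, 1], [[0, 0, 0.7], 0, 1], [[-0.2, 0, 0], 0, 1], [[-0.2, 0, 0], 0, 1], [[-0.2, 0, 0], 0, 1], [[-0.2, 0, 0], 0, 1], [[-0.2, 0, 0], 0, 1], [[-0.2, 0, 0], 0, 1], [[-0.2, 0, 0], 0, 1], [[-0.2, 0, 0], 0, 1], [[-0.2, 0, 0], 0, 1], [[-0.2, 0, 0], 0, 1], [[-0.2, 0, 0], 0, 1], [[-0.2, 0, 0], 0, 1], [[-0.2, 0, 0], 0, 1], [[-0.1, 0, 0], 0, 1], [[0, 0, 0], 0, 1]])

```text
t: 16.52
ee_pos: [594.6, 98.9, 74.6]
orientation: [3.139, 0.133, -0.001]
ft_force: [0.4, -0.6, -0.7]
width: 0.6
grasp_force: 0.0
```

```bash
python3 st.py
```

```text
t 16.5167 yaw err deg -0.01 TCP in reader [54.6  0.5 74.6] F [ 0.4 -0.6 -0.7] w 0.6
```

Request:
move_arm(steps=[[[0, 0, -1], 0, 1], [[0, 0, -1], 0, 1], [[-0.9, 0, 0], 0, 1], [[-1, 0, 0], 0, 1], [[-1, 0, 0], 0, 1], [[-1, 0, 0], 0, 1], [[-1, 0, 0], 0, 1], [[0, 0, 0], 0, 1], [[0, 0, 0], 0, 1], [[0, 0, 0], 0, 1], [[0, 0, 0], 0, 1], [[0, 0, 0], 0, 1], [[0, 0, 0], 0, 1], [[0, 0, 0], 0, 1], [[0, 0, 0], 0, 1], [[0, 0, 0], 0, 1], [[0, 0, 0], 0, 1], [[0, 0, 0], 0, 1], [[0, 0, 0], 0, 1], [[0, 0, 0], 0, 1]])

```text
t: 18.18
ee_pos: [473.4, 88.6, 124.7]
orientation: [3.139, 0.133, 0.0]
ft_force: [-0.2, 0.2, -0.5]
width: 0.5
grasp_force: 0.0
```

Run:
```python
import st
from h import *
w=cam('wrist');s=cam('side')
save(w,'pics/a.png',(100,0,450,260),1.5)
a=cv2.resize(w[0][0:260,130:430],None,fx=1.3,fy=1.3);b=cv2.resize(s[0][205:275,205:305],None,fx=3.9,fy=3.9,interpolation=cv2.INTER_CUBIC)
im=np.zeros((max(a.shape[0],b.shape[0]),a.shape[1]+b.shape[1],3),np.uint8);im[:a.shape[0],:a.shape[1]]=a;im[:b.shape[0],a.shape[1]:]=b
cv2.imwrite('pics/w8.png',cv2.cvtColor(im,cv2.COLOR_RGB2BGR))
```

```text
t 18.1833 yaw err deg -0.01 TCP in reader [-67.1   0.5 124.7] F [-0.2  0.2 -0.5] w 0.5
```

View pics/w8.png

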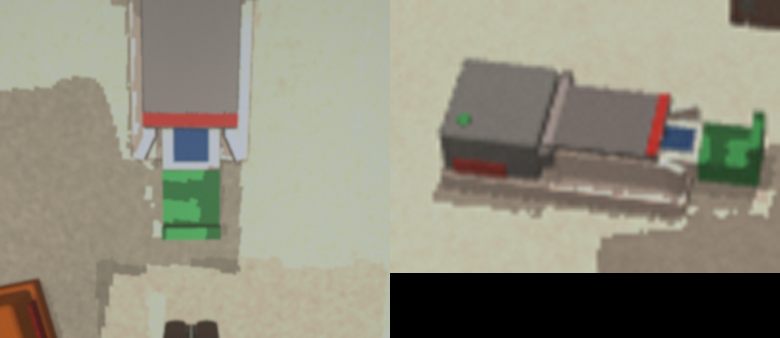

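The cover lies level and shut, and the cartridge is straight in the channel with its tail free behind the mouth. Fingertips are behind the tail. Lower and push.

Request:
move_arm(steps=[[[0, 0, 1], 0, 1], [[0, 0, 1], 0, 1], [[0, 0, 1], 0, 1], [[0, 0, 0.8], 0, 1], [[0, 0, 0.4], 0, 1], [[0, 0, 0], 0, 1], [[0.1, 0, 0], 0, 1], [[0.1, 0, 0], 0, 1], [[0.1, 0, 0], 0, 1], [[0.1, 0, 0], 0, 1], [[0, 0, 0], 0, 1], [[0, 0, 0], 0, 1]])

```text
t: 19.28
ee_pos: [483.9, 89.5, 20.3]
orientation: [-3.139, -0.133, -0.002]
ft_force: [-0.6, 0.9, -0.5]
width: 0.6
grasp_force: 0.0
```

```bash
python3 st.py
```

```text
t 19.2833 yaw err deg -0.01 TCP in reader [-56.4   0.6  20.3] F [-0.6  0.9 -0.5] w 0.6
```

Request:
move_arm(steps=[[[0.1, 0, 0], 0, 1], [[0.1, 0, 0], 0, 1], [[0.1, 0, 0], 0, 1], [[0.1, 0, 0], 0, 1], [[0.1, 0, 0], 0, 1], [[0.1, 0, 0], 0, 1], [[0, 0, 0], 0, 1], [[0, 0, 0], 0, 1]])

```text
t: 19.95
ee_pos: [495.7, 90.4, 19.3]
orientation: [3.138, 0.133, -0.008]
ft_force: [-7.1, -0.2, 4.9]
width: 0.4
grasp_force: 3.5
```

Request:
move_arm(steps=[[[0.1, 0, 0], 0, 1], [[0.1, 0, 0], 0, 1], [[0, 0, 0], 0, 1], [[0, 0, 0], 0, 1]])

```text
t: 20.28
ee_pos: [500.6, 90.8, 19.2]
orientation: [3.138, 0.133, -0.009]
ft_force: [-6.7, 0.1, 4.4]
width: 0.3
grasp_force: 3.4
```

```bash
python3 st.py
```

```text
t 20.2833 yaw err deg -0.01 TCP in reader [-39.7   0.4  19.2] F [-6.7  0.1  4.4] w 0.3
```

Request:
move_arm(steps=[[[0, 0, -0.04], 0, 1], [[0, 0, 0], 0, 1], [[0, 0, 0], 0, 1]])

```text
t: 20.53
ee_pos: [501.8, 91.0, 20.2]
orientation: [3.138, 0.133, -0.005]
ft_force: [-4.8, -1.2, -0.2]
width: 0.1
grasp_force: 2.4
```

Run:
```python
import st
from h import *
c=cam('wrist')
h=cv2.cvtColor(c[0],cv2.COLOR_RGB2HSV);m=cv2.inRange(h,(50,80,30),(85,255,255));m[:,:200]=0;m[:,350:]=0
ys,xs=np.nonzero(m);rows=np.bincount(ys,minlength=420);print([(i,int(r),int(xs[ys==i].min()),int(xs[ys==i].max())) for i,r in enumerate(rows) if r>5][::3])
# predicted rows, flat cartridge, tail rear at TCP+10 (reader)
from fit import W,q
t=-29.7
for n,X in dict(bL=(t+34,15,30),bR=(t+34,-15,30),platefrontL=(t+6,15,44),prL=(t,15,44),prR=(t,-15,44)).items():print(n,proj(c,W(q,X)).round(1))
o=ctrl.get_obs();print(R.from_rotvec(o['orientation']).as_matrix()[:,2].round(4))
```

```text
t 20.5333 yaw err deg -0.01 TCP in reader [-38.6   0.4  20.2] F [-4.8 -1.2 -0.2] w 0.1
[(178, 73, 241, 313), (181, 72, 242, 313), (184, 72, 242, 313), (187, 72, 242, 313), (190, 71, 242, 312), (193, 71, 242, 312), (196, 70, 242, 311), (199, 70, 242, 311), (202, 70, 242, 311), (205, 70, 242, 311), (208, 70, 242, 311), (211, 70, 242, 311), (214, 70, 242, 311), (217, 70, 242, 311), (220, 70, 242, 311), (223, 70, 242, 311), (226, 70, 242, 311), (229, 70, 242, 311), (232, 69, 243, 311), (235, 69, 243, 311), (238, 69, 243, 311), (241, 69, 243, 311), (244, 68, 243, 310), (247, 70, 242, 311), (250, 72, 241, 312), (253, 75, 240, 314), (256, 75, 240, 314), (259, 75, 240, 314), (262, 75, 240, 314), (265, 75, 240, 314), (268, 42, 255, 298)]
bL [[241.4 182.7]]
bR [[314.3 182.8]]
platefrontL [[240.  259.2]]
prL [[240.3 273.2]]
prR [[315.4 273.2]]
[-2.5e-03 -4.0e-04 -1.0e+00]
```

Widths match a flat cartridge, and the vertical force has gone. The tail is at about −27 mm, so roughly 7 mm to go.

Request:
move_arm(steps=[[[0.06, 0, 0], 0, 1], [[0.06, 0, 0], 0, 1], [[0.06, 0, 0], 0, 1], [[0, 0, 0], 0, 1], [[0, 0, 0], 0, 1]])

```text
t: 21.0
ee_pos: [506.6, 91.4, 20.2]
orientation: [3.139, 0.133, -0.004]
ft_force: [-5.9, -0.3, -0.6]
width: 0.2
grasp_force: 2.9
```

Request:
move_arm(steps=[[[0.05, 0, 0], 0, 1], [[0, 0, 0], 0, 1], [[0, 0, 0], 0, 1]])

```text
t: 21.25
ee_pos: [507.7, 91.4, 20.2]
orientation: [3.138, 0.133, -0.005]
ft_force: [-6.2, -0.9, -0.2]
width: 0.6
grasp_force: 3.1
```

Request:
move_arm(steps=[[[0.05, 0, 0], 0, 1], [[0, 0, 0], 0, 1], [[0, 0, 0], 0, 1]])

```text
t: 21.5
ee_pos: [508.6, 91.5, 20.1]
orientation: [3.138, 0.133, -0.005]
ft_force: [-6.1, -0.3, 0.1]
width: 0.5
grasp_force: 3.2
```

Request:
move_arm(steps=[[[0.04, 0, 0], 0, 1], [[0, 0, 0], 0, 1], [[0, 0, 0], 0, 1]])

```text
t: 21.75
ee_pos: [508.7, 91.5, 19.9]
orientation: [3.138, 0.133, -0.008]
ft_force: [-9.2, -1.4, -0.2]
width: 0.6
grasp_force: 4.3
```

Request:
move_arm(steps=[[[0.04, 0, 0], 0, 1], [[0, 0, 0], 0, 1], [[0, 0, 0], 0, 1]])

```text
t: 22.0
ee_pos: [508.6, 91.5, 19.7]
orientation: [3.138, 0.133, -0.011]
ft_force: [-10.8, -0.1, 1.9]
width: 0.7
grasp_force: 5.5
```

Request:
move_arm(steps=[[[0.02, 0, 0], 0, 1], [[0, 0, 0], 0, 1], [[0, 0, 0], 0, 1]])

```text
t: 22.25
ee_pos: [508.6, 91.5, 19.6]
orientation: [3.138, 0.133, -0.013]
ft_force: [-12.0, -1.3, 1.2]
width: 0.3
grasp_force: 6.1
```

Request:
move_arm(steps=[[[0.04, 0, -0.01], 0, 1], [[0.04, 0, -0.01], 0, 1], [[0, 0, 0], 0, 1], [[0, 0, 0], 0, 1], [[0, 0, 0], 0, 1]])

```text
t: 22.67
ee_pos: [508.6, 91.5, 19.7]
orientation: [3.138, 0.133, -0.019]
ft_force: [-16.4, 0.6, 3.0]
width: 0.5
grasp_force: 8.1
```

Run:
```python
import st
from h import *
c=cam('wrist')
from fit import W,q
h=cv2.cvtColor(c[0],cv2.COLOR_RGB2HSV);m=cv2.inRange(h,(50,80,30),(85,255,255));m[:,:200]=0;m[:,350:]=0
ys,xs=np.nonzero(m)
for r in(ys.min()+2,ys.min()+25,ys.max()-6):x=xs[ys==r];print(r,x.min(),x.max())
for t in(-20,-24):print(t,proj(c,W(q,[(t+34,15,30),(t+34,-15,30),(t,15,44),(t,-15,44)])).round(1).tolist())
red=cv2.inRange(h,(0,120,60),(8,255,255));red[:,:200]=0;red[:,360:]=0
y2,x2=np.nonzero(red);print('red strip',np.percentile(y2,[2,50,98]),np.percentile(x2,[2,98]))
print(proj(c,W(q,[(12,23,41),(12,-23,41)])).round(1))
o=ctrl.get_obs();print(o['ft_force'])
```

```text
t 22.6667 yaw err deg -0.02 TCP in reader [-31.7   0.4  19.7] F [-16.4   0.6   3. ] w 0.5
189 241 312
212 242 311
263 240 314
-20 [[240.8, 176.5], [314.5, 176.5], [239.8, 267.8], [315.5, 267.8]]
-24 [[241.1, 186.2], [314.2, 186.2], [240.1, 277.0], [315.2, 277.0]]
red strip [170. 178. 185.] [217. 333.]
[[217.3 187.1]
 [338.2 187.1]]
[-16.37775413  -0.17416212   3.3108067 ]
```

The nose is at the stop: tail edge at row 269 against 268 predicted for −20 mm. The cover is shut and the push is steady at 16.5 N. Handing in.

```bash
python3 -c "
from workcell import ctrl
print(ctrl.close_job())"
```

```text
the job is handed in; nothing more can be done
None
```

The job is handed in at about 23 s: the green-tailed cartridge is in the channel with the cover shut over it, and its nose is against the stop with the arm still pushing at about 16–17 N. I haven't seen a verdict, and nothing else on the bench was touched.

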